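# Check a bisque bowl for dryness with the moisture meter

## Robot

A 7-joint arm with a two-finger parallel gripper is mounted at the origin on the work surface. World frame = base frame: x ahead of the robot, y to its left, z up, the work surface at z = 0. Lengths are in m, angles in rad, forces in N, time in s.
With the tool pointing down it reaches from about 0.425 to 0.925 m from the base axis. Payload 6.8 kg.
Tool frame: the origin (TCP) lies between the finger pads; the fingertips stand finger_overhang ahead of it and the grasp point (between the pads) lies 6 mm ahead of it (finger_overhang is the distance from the TCP to the fingertips, in m); z points along the fingers, y is the line along which they close (so a half turn about z gives the same grasp; the last joint's range is limited). The gripper opens to 85 mm and grips with 20 to 120 N. Pads are 22 mm wide; open, the fingers measure 114 mm over their backs; the gripper's body (76 mm by 85 mm) begins 54 mm behind the grasp point. The pads swing forward as they close: fully open they stand 13 mm farther back than shut.
Start: joints at [1, 0.477, 0.022, 1.555, -0.011, 1.109, -0.083], TCP at [0.301, -0.604, 0.256] pointing down, gripper open.
Joint ranges: [-2.96, 2.96], [-0.34, 2.1], [-1.41, 1.46], [0.24, 2.44], [-1.37, 4.51], [0.17, 1.92], [-2.96, 2.96]. Speed limits (rad/s): [2.39, 2.39, 3.14, 3.14, 3.14, 3.14, 3.14].

## Interface

Orientations are given as a unit quaternion [w, x, y, z].
In Python, from station import * gives the robot as it stands.
- The arm moves only by the tool drive_tool, never from a script. Its argument "increments" is a list of rows, each an object of numbers: "claw": the finger opening in m, from 0 to 0.0854; "dx", "dy", "dz": the shift along the tool's x, y, z in m; "wx", "wy", "wz": the turn, a rotation vector about the tool's x, y, z in degrees. A call has 1 to 20 rows; each row shifts and turns the commanded pose from where the row before left it, along the tool's axes as they then stand; what a row does not reach is not made up. A row lasts 1/8 s, in which the tool goes at most 62.5 mm and 10.7 degrees, less where a joint would pass 70% of its speed; a pose out of reach is approached as far as the arm can. A call with a gripper value outside its range is refused whole. The fingers move at their own pace and stop on an object; "newtons" is the grip in N (left out, the last holds). Time passes only in rows, so rows that do not move let the fingers close. It gives the time, the measured TCP pose, the force, the opening and the grip force at its end, in the units of the state.
- get_obs(): the state, without advancing time (a new reading comes with each control period).
- read_camera(name): name is "side" or "top"; returns (picture, depth): 400x640x3 uint8, red, green, blue; 400x640 float32, m along the optical axis (not along the pixel's ray), 0 where there is no reading.
- calibration(name): a dict with "intrinsics" (3x3 intrinsics, pixels), "R" (3x3) and "t" (3): a world point X has camera coordinates R X + t. Camera axes: x right, y down, z forward; pixel columns grow to the right and rows downward; lengths in m; the calibration is good to about 2 mm. A picture is of the moment at which its call begins. calibration takes no time and is no camera call.
- hand_in(): hands the job in; it is judged then, once.
The state is a dict: "t": time; "q": joint angles; "joint_vel": joint speeds; "joint_torque": joint torques, N m; "eef_pos": TCP position; "tool_rot": TCP orientation; "contact_force": force on the tool from outside, world axes, zero at the start; "torque": the same for the moment, N m; "gripper_width": opening from 0.0 (shut) to 1.0 (fully open); "grasp_force": force on a finger pad.
Only numpy, scipy, OpenCV 4.12 (cv2) and the standard library are available. Lean on these libraries where they do the work, as an engineer would, in place of code of your own. Each camera call takes 0.05 s, during which the arm holds its last target. There are 200 camera calls.

## Task

The washed bowl on the banding wheel has to be checked for dryness before glazing: turn the wheel until the long zero line on its rim meets the pointer on the base, which brings the pencil cross on the bowl round to the front. Then take the moisture meter out of the wooden block and hold its ball on the cross with the meter square to the sloping wall, pressing lightly so that the sprung ball sinks about half of its travel, never hard. Finish while still holding it there, the wheel still at its mark, and leave the other pots and tools where they are.

Things in the scene. Friction and masses are not known exactly. Their poses are not given: they have to be found in the camera images.
- wheelhead (a joint): turn of the banding wheel's head in rad about its upright axis, anticlockwise seen from above positive; 0 when the long zero line on the head's rim stands at the pointer of the base. The head (aluminium disc, 240 mm across, 11 mm thick, top face 85 mm above the bench, with short degree ticks round its edge) turns freely either way with about 0.05 N m of friction and stays where it is left; it starts 0.6 to 1.4 rad on the positive side
- wheel_base: fixed cast-iron base of the banding wheel, 160 mm across; origin on the bench on the wheel's axis, z up; its pointer is a strip that rises beside the rim and points inward at the edge of the head, 120 mm from the axis along this frame's -x, top 79.5 mm above the bench (strip 18 mm wide, outer face 138 mm from the axis); the pointer side roughly faces the robot
- zero_line (a point): outer end of the long dark zero line on the wheelhead's rim, on the head's top face, 120 mm from the axis
- bowl: bisque bowl standing foot up, fixed centrally on the wheelhead with small clay wads and turning with it; 194 mm across, 70 mm tall; origin at the centre of its mouth on the head's top face, z up. Its wall is a straight cone from radius 90 mm at 18 mm above the head to radius 34 mm at 54 mm; above that stands the round foot ring, 57 mm across, from 54 mm to 70 mm: by it the bowl and wheel can be taken from above and turned
- foot_top (a point): centre of the top of the bowl's foot ring, on the wheel's axis
- spot: pencil cross on the bowl's sloping wall, arms 18 mm long, 64 mm from the wheel's axis in the direction of the zero line and about 120 mm above the bench; origin at the crossing on the surface, z pointing out square to the wall (0.571 rad from upright, leaning outward), y level along the wall
- tool_block: fixed wooden block, 120 x 80 x 80 mm, that holds the moisture meter upright; origin at the centre of its underside, x along its long side. Pocket in the middle of the top, 45 (x) x 29 (y) mm, 24 mm deep to a ledge 56 mm above the bench, on which the meter's housing rests; a narrower well below takes nose and ball
- meter: hand moisture meter, about 140 to 220 g, standing ball down in the block: grey housing 42 (x) x 26 (y) x 120 (z) mm, screen on the -y face. Origin at the centre of the housing's lower end, z along the meter from the ball to the top end (top at z = 120 mm, of which the upper 96 mm stand out of the block); below it a black nose 23 mm thick and 22 mm long, then the ball, 16 mm across, on a thin stem, its tip at z = -50 mm. To clear the block the meter must be lifted 75 mm
- ball (a joint): how far the sprung ball is pushed in towards the nose, in m along the meter: 0 free, 0.010 fully in; about 1 N starts it, 3 N holds it half in (0.005), 5 N brings it to its stop (0.4 N per mm)
- ball_tip (a point): lowest point of the ball, on the meter's axis, 50 mm below the housing's lower end when free
- jug: bisque jug, 92 mm belly, 135 mm tall, one strap handle standing out to 64 mm from its axis, a bystander; origin at the centre of its underside
- ring_jug: small bisque jug with an upright ring-shaped body, 86 mm wide and 138 mm tall, a bystander; origin at the centre of its underside
- cup: pale bisque cup, 76 mm wide, 85 mm tall, a bystander; origin at the centre of its underside
- pinch_bowl: small terracotta bowl, 100 mm wide, 45 mm tall, a bystander; origin at the centre of its underside
- rib: flat wooden throwing rib, about 80 x 60 x 8 mm, lying, a bystander; origin at the centre of its underside
- loop_tool: trimming tool lying on the bench, wooden handle 14 mm thick with a wire loop, about 165 mm long, a bystander; origin under the handle, 77 mm from its free end, x towards the loop
Not all that is in view belongs to the job. What is shaped like the tool_block but pink or yellow is not meant.

How it is judged:
By the outcome, as a careful person would: the job done as asked, in the order asked, and still so for the second after the job is handed in, while the arm keeps its last pose, push and grip.
It also fails if it takes over 59 s, if anything falls off the work surface, if the arm or the gripper's body presses on something with over 40 N, if the wrist force passes 120 N, or if a joint passes its speed limit or range.

## Working session

There is one attempt and no reset: what is moved stays moved. The work goes in short steps, Python scripts to look and compute and a tool call to move; the robot and the scene stay as the last step left them, time stands still between calls to the robot, and variables do not carry over. Pictures are saved under pics/ and viewed, at most 10 in all, crops included, and the job is handed in when it is done.

Besides the shell and the picture viewer there is one more tool, called after ">>>" in YAML: its name, and indented under it one key for each argument. drive_tool: Moves the arm, as the interface text tells. Its arguments: {"type":"object","properties":{"increments":{"type":"array","items":{"type":"object","properties":{"claw":{"type":"number"},"dx":{"type":"number"},"dy":{"type":"number"},"dz":{"type":"number"},"wx":{"type":"number"},"wy":{"type":"number"},"wz":{"type":"number"}}}},"newtons":{"type":"number"}},"required":["increments"]}

```bash
mkdir -p pics; ls
cat > h.py <<'E'
from station import *
import numpy as np, cv2
from scipy.spatial.transform import Rotation as Ro
def cam(n):
    im,d=read_camera(n); return im,d,calibration(n)
def world(d,c):
    K,R,t=[np.array(c[k]) for k in("intrinsics","R","t")]
    v,u=np.mgrid[0:400,0:640]
    P=np.stack([(u-K[0,2])*d/K[0,0],(v-K[1,2])*d/K[1,1],d],-1)
    return (P-t)@R
def proj(X,c):
    K,R,t=[np.array(c[k]) for k in("intrinsics","R","t")]
    p=K@(R@np.array(X)+t); return p[:2]/p[2]
def save(n,im): cv2.imwrite('pics/'+n,im[...,::-1])
def rot(o): q=o['tool_rot']; return Ro.from_quat([q[1],q[2],q[3],q[0]]).as_matrix()
E
python3 - <<'E'
from h import *
a,d,c=cam('top'); b,e,c2=cam('side')
np.savez('first.npz',a=a,d=d,b=b,e=e)
save('top0.png',a);save('side0.png',b)
print(c,c2); o=get_obs(); print(o); print(rot(o))
E
```

```text
pics
{'intrinsics': array([[405.67813285,   0.        , 318.75409866],
       [  0.        , 405.67813285, 201.63837103],
       [  0.        ,   0.        ,   1.        ]]), 'R': array([[-0.09793221, -0.99518469,  0.00408905],
       [-0.97220659,  0.09479142, -0.21407694],
       [ 0.21265848, -0.02494043, -0.97680824]]), 't': array([-0.08629921,  0.49753126,  1.47369926])} {'intrinsics': array([[465.70950383,   0.        , 323.8891801 ],
       [  0.        , 465.70950383, 203.5000678 ],
       [  0.        ,   0.        ,   1.        ]]), 'R': array([[ 0.92842625, -0.37111908, -0.01718489],
       [-0.23906631, -0.56138405, -0.7922722 ],
       [ 0.28438001,  0.73967464, -0.60992576]]), 't': array([-0.49263357,  0.12653941,  1.44535375])}
{'t': 0.1, 'q': array([ 0.99991722,  0.47769906,  0.02233302,  1.55634333, -0.01148078,
        1.10932618, -0.08312277]), 'joint_vel': array([ 6.01614570e-04, -1.50014973e-03,  2.92726772e-04, -1.68398802e-03,
        1.36928854e-04, -1.93370856e-03,  9.64246010e-05]), 'joint_torque': array([ 4.81059120e-03, -5.97754204e+01,  1.61386695e+00, -2.81951898e+01,
        1.29581141e-02,  4.93295913e-03,  1.45432057e-05]), 'eef_pos': array([ 0.30111621, -0.60355941,  0.25543897]), 'tool_rot': array([-7.84209191e-04,  9.73346677e-01,  2.29337234e-01, -2.52621634e-04]), 'contact_force': array([-0.25487023,  0.74724168,  0.17203152]), 'torque': array([-0.01567768,  0.03218532,  0.01410566]), 'grasp_force': 0.0, 'gripper_width': 1.0001511696533474}
[[ 8.94808739e-01  4.46448873e-01 -8.51473590e-04]
 [ 4.46449665e-01 -8.94807636e-01  1.41074373e-03]
 [-1.32080124e-04 -1.64248591e-03 -9.99998642e-01]]
```

View pics/top0.png

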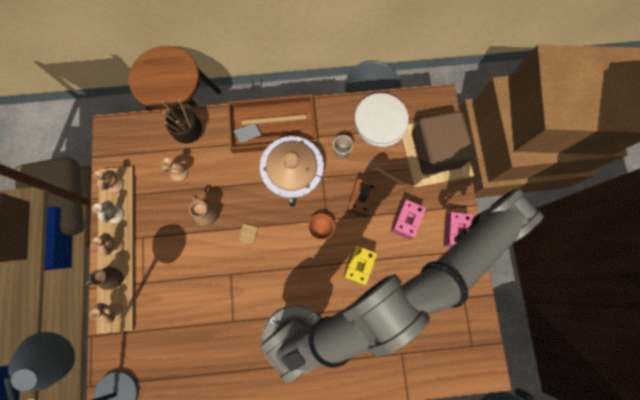

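View pics/side0.png

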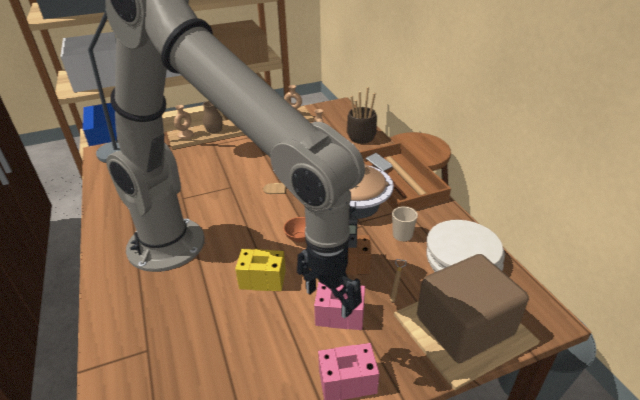

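The top view shows the banding wheel at (291,165) with its pointer near (292,202), and the wooden block with the dark meter at (363,194). The pink blocks at (408,219) and (460,228) and the yellow one at (361,265) are decoys. The block at (363,194) fits because it is wood-coloured and holds the meter. I'll confirm that in a crop.

Run:
```python
from h import *
z=np.load('first.npz');a,d=z['a'],z['d'];c=calibration('top')
save('crop0.png',cv2.resize(a[125:225,245:395],None,fx=5.3,fy=5.3,interpolation=cv2.INTER_CUBIC))
W=world(d,c)
print('foot',W[158:163,288:296].reshape(-1,3).mean(0),W[160,291])
# foot: points z in .15-.16 near wheel
m=np.zeros(d.shape,bool);m[130:205,255:330]=1
P=W[m&(W[...,2]>.148)&(W[...,2]<.165)];print('foottop',len(P),P.mean(0),P.min(0),P.max(0))
P=W[m&(W[...,2]>.078)&(W[...,2]<.09)];print('head',len(P),P.min(0),P.max(0))
(x,y),r=cv2.minEnclosingCircle(P[:,:2].astype(np.float32));print(x,y,r)
m[:]=0;m[165:225,335:390]=1
for lo,hi in((.07,.09),(.16,.19)):
    s=m&(W[...,2]>lo)&(W[...,2]<hi);P=W[s];v,u=np.where(s)
    print(lo,len(P),P.mean(0) if len(P) else'',cv2.minAreaRect(P[:,:2].astype(np.float32)*1000), u.mean(),v.mean())
```

```text
foot [ 0.62831583 -0.04922976  0.14987547] [ 0.62831828 -0.04745145  0.15038969]
foottop 174 [ 0.62728227 -0.04262573  0.1531323 ] [ 0.59848266 -0.07219417  0.14801652] [ 0.65441896 -0.01495504  0.16225979]
head 952 [ 0.49242772 -0.16166133  0.07811484] [0.74842434 0.07425584 0.08999977]
0.6202794313430786 -0.04257559776306152 0.12874075770378113
0.07 541 [ 0.48257983 -0.29465069  0.07942065] ((487.7498474121094, -297.2795104980469), (79.6868896484375, 121.36817932128906), 66.49590301513672) 361.84473197781887 197.22550831792975
0.16 93 [ 0.48598596 -0.29649884  0.17396765] ((486.96868896484375, -296.9992980957031), (25.42806053161621, 43.23857116699219), 65.85108947753906) 365.18279569892474 190.08602150537635
```

View pics/crop0.png

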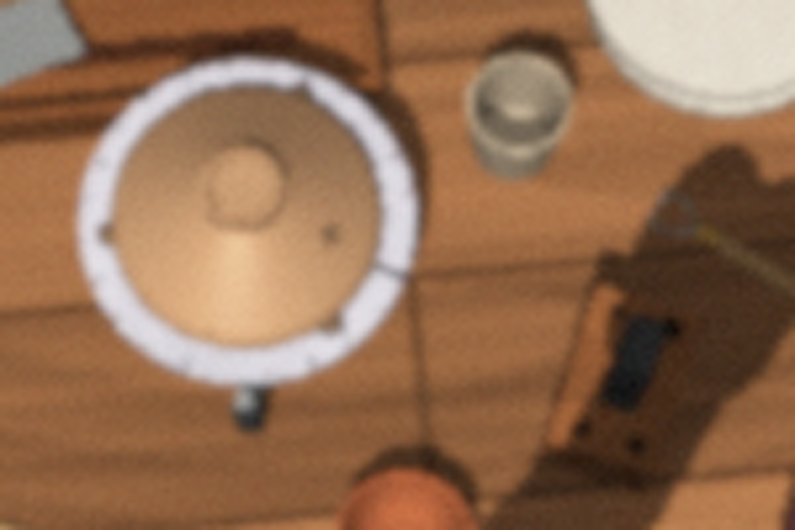

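The crop confirms it: the wood-coloured block has the dark meter in it. The zero line is at about px (318.6,175.9), the cross at (307.3,169.3) and the pointer at (292.2,201.4). Next I'll work out the angles.

```bash
cat >> h.py <<'E'
def ray(u,v,z,c):
    K,R,t=[np.array(c[k]) for k in("intrinsics","R","t")]
    C=-R.T@t; w=R.T@np.linalg.inv(K)@np.array([u,v,1.]); return C+w*(z-C[2])/w[2]
E
python3 - <<'E'
from h import *
import station
print([ (k,getattr(station,k)) for k in dir(station) if not k.startswith('_') and not callable(getattr(station,k))])
z=np.load('first.npz');a,d=z['a'].astype(float),z['d'];c=calibration('top')
W=world(d,c)
# head rim: fit ellipse of bluish-white ring outer edge
r,g,b=a[...,0],a[...,1],a[...,2]
m=((b>r*0.95)&(b>110)).astype(np.uint8);m[:130]=0;m[205:]=0;m[:,:255]=0;m[:,328:]=0
cn=max(cv2.findContours(m,0,cv2.CHAIN_APPROX_NONE)[0],key=cv2.contourArea)[:,0]
from scipy.optimize import least_squares
Q=np.array([ray(u,v,.085,c)[:2] for u,v in cv2.convexHull(cn)[:,0]])
s=least_squares(lambda p:np.hypot(Q[:,0]-p[0],Q[:,1]-p[1])-p[2],[.62,-.04,.12],loss='soft_l1',f_scale=.002);print('rim',s.x)
C=s.x[:2]
ang=lambda p:np.arctan2(p[1]-C[1],p[0]-C[0])
# dark line angular profile on the ring r .103-.118
th=np.deg2rad(np.arange(0,360,1.));g_=a.mean(-1).astype(np.float32)
pr=[]
for t in th:
    pr.append(np.mean([cv2.getRectSubPix(g_,(1,1),tuple(map(float,proj([C[0]+q*np.cos(t),C[1]+q*np.sin(t),.085],c))))[0,0] for q in(.106,.11,.114)]))
pr=np.array(pr);i=np.argsort(pr)[:8];print(sorted(i),pr[sorted(i)],np.median(pr))
zl=ray(318.6,175.9,.085,c);print('zl',zl,np.rad2deg(ang(zl)))
X=ray(307.3,169.3,.120,c);print('cross',X,np.rad2deg(ang(X)),np.hypot(*(X[:2]-C)))
# pointer
m=(W[...,2]>.05)&(W[...,2]<.084)&(np.hypot(W[...,0]-C[0],W[...,1]-C[1])<.16)&(np.hypot(W[...,0]-C[0],W[...,1]-C[1])>.126)&(W[...,0]<.53)
P=W[m];print('ptr',P.mean(0),len(P),np.rad2deg(ang(P.mean(0))))
dk=(g_<75);dk[:194]=0;dk[207:]=0;dk[:,:284]=0;dk[:,300:]=0
v,u=np.where(dk);p=ray(u.mean(),v.mean(),.07,c);print(u.mean(),v.mean(),len(u),p,np.rad2deg(ang(p)))
P=W[(W[...,2]>.15)&(W[...,2]<.16)&(np.hypot(W[...,0]-.627,W[...,1]+.043)<.05)];print('foot',P.mean(0))
E
```

```text
[('finger_overhang', 0.025)]
rim [ 0.62737082 -0.04485661  0.11791589]
[np.int64(243), np.int64(244), np.int64(331), np.int64(332), np.int64(333), np.int64(334), np.int64(335), np.int64(336)] [166.89647 169.5893  165.00633 156.19102 148.94139 149.38232 155.31985
 166.0216 ] 214.2239
zl [ 0.5781358 -0.1426805  0.085    ] -116.71623087691843
cross [ 0.59715019 -0.1028265   0.12      ] -117.53374612300388 0.06537425912280702
ptr [ 0.49479781 -0.03046925  0.07203268] 21 173.80626786631112
292.73333333333335 202.96666666666667 30 [ 0.48763858 -0.03709692  0.07      ] 176.82148323043756
foot [ 0.62837746 -0.0415704   0.15364229]
```

>>> drive_tool:
  increments:
    - {"dx":0.0417,"dy":-0.0273,"claw":0.085}
    - {"dx":0.0417,"dy":-0.0273}
    - {"dx":0.0417,"dy":-0.0273}
    - {"dx":0.0417,"dy":-0.0273}
    - {"dx":0.0417,"dy":-0.0273}
    - {"dx":0.0417,"dy":-0.0273}
    - {"dx":0.0417,"dy":-0.0273}
    - {"dx":0.0417,"dy":-0.0273}
    - {"dx":0.0417,"dy":-0.0273}
    - {"dx":0.0417,"dy":-0.0273}
    - {"dx":0.0417,"dy":-0.0273}
    - {"dx":0.0417,"dy":-0.0273}
    - {"dx":0.0417,"dy":-0.0273}
    - {"wz":-10.3}
    - {"wz":-10.3}
    - {"wz":-10.3}
    - {"wz":-10.3}
    - {"wz":-10.3}
    - {"wz":-10.3}
    - {"wz":-10.3}

```text
schema error: expected keys claw, dx, dy, dz, wx, wy, wz
```

>>> drive_tool:
  increments:
    - {"dx":0.0417,"dy":-0.0273,"dz":0,"wx":0,"wy":0,"wz":0,"claw":0.085}
    - {"dx":0.0417,"dy":-0.0273,"dz":0,"wx":0,"wy":0,"wz":0,"claw":0.085}
    - {"dx":0.0417,"dy":-0.0273,"dz":0,"wx":0,"wy":0,"wz":0,"claw":0.085}
    - {"dx":0.0417,"dy":-0.0273,"dz":0,"wx":0,"wy":0,"wz":0,"claw":0.085}
    - {"dx":0.0417,"dy":-0.0273,"dz":0,"wx":0,"wy":0,"wz":0,"claw":0.085}
    - {"dx":0.0417,"dy":-0.0273,"dz":0,"wx":0,"wy":0,"wz":0,"claw":0.085}
    - {"dx":0.0417,"dy":-0.0273,"dz":0,"wx":0,"wy":0,"wz":0,"claw":0.085}
    - {"dx":0.0417,"dy":-0.0273,"dz":0,"wx":0,"wy":0,"wz":0,"claw":0.085}
    - {"dx":0.0417,"dy":-0.0273,"dz":0,"wx":0,"wy":0,"wz":0,"claw":0.085}
    - {"dx":0.0417,"dy":-0.0273,"dz":0,"wx":0,"wy":0,"wz":0,"claw":0.085}
    - {"dx":0.0417,"dy":-0.0273,"dz":0,"wx":0,"wy":0,"wz":0,"claw":0.085}
    - {"dx":0.0417,"dy":-0.0273,"dz":0,"wx":0,"wy":0,"wz":0,"claw":0.085}
    - {"dx":0.0417,"dy":-0.0273,"dz":0,"wx":0,"wy":0,"wz":0,"claw":0.085}
    - {"dx":0,"dy":0,"dz":0,"wx":0,"wy":0,"wz":-10.3,"claw":0.085}
    - {"dx":0,"dy":0,"dz":0,"wx":0,"wy":0,"wz":-10.3,"claw":0.085}
    - {"dx":0,"dy":0,"dz":0,"wx":0,"wy":0,"wz":-10.3,"claw":0.085}
    - {"dx":0,"dy":0,"dz":0,"wx":0,"wy":0,"wz":-10.3,"claw":0.085}
    - {"dx":0,"dy":0,"dz":0,"wx":0,"wy":0,"wz":-10.3,"claw":0.085}
    - {"dx":0,"dy":0,"dz":0,"wx":0,"wy":0,"wz":-10.3,"claw":0.085}
    - {"dx":0,"dy":0,"dz":0,"wx":0,"wy":0,"wz":-10.3,"claw":0.085}

```text
t: 2.6
eef_pos: [0.6277, -0.0445, 0.2558]
tool_rot: [-0.0, 0.65, 0.76, -0.0]
contact_force: [0.1, -0.8, -0.5]
gripper_width: 0.998
grasp_force: 0.0
```

```bash
cat > st.py <<'E'
from h import *
o=get_obs();R=rot(o);np.set_printoptions(precision=4,suppress=True)
print(o['t'],o['eef_pos'],'q',o['q'],'F',o['contact_force'],'T',o['torque'],'w',o['gripper_width']*.0854,o['grasp_force']);print(R,'yaw of y',np.rad2deg(np.arctan2(R[1,1],R[0,1])))
E
cat > to.py <<'E'
import sys; from st import *
p=np.array(eval(sys.argv[1])); print('tool delta',R.T@(p-o['eef_pos']))
E
python3 to.py "[.6275,-.0435,.165]"
```

```text
2.6 [ 0.6277 -0.0445  0.2558] q [ 0.3183  0.4444 -0.4691  1.645   0.2192  1.1057 -0.0544] F [ 0.0999 -0.8435 -0.5453] T [ 0.0025 -0.0096 -0.0211] w 0.08522100919874198 0.0
[[-0.1556  0.9878 -0.0009]
 [ 0.9878  0.1556 -0.    ]
 [ 0.0001 -0.0009 -1.    ]] yaw of y 8.94886099505009
tool delta [0.0011 0.0001 0.0908]
```

>>> drive_tool:
  increments:
    - {"dx":0.001,"dy":0,"dz":0.025,"wx":0,"wy":0,"wz":0,"claw":0.085}
    - {"dx":0,"dy":0,"dz":0.025,"wx":0,"wy":0,"wz":0,"claw":0.085}
    - {"dx":0,"dy":0,"dz":0.025,"wx":0,"wy":0,"wz":0,"claw":0.085}
    - {"dx":0,"dy":0,"dz":0.015,"wx":0,"wy":0,"wz":0,"claw":0.085}
    - {"dx":0,"dy":0,"dz":0,"wx":0,"wy":0,"wz":0,"claw":0.05}
    - {"dx":0,"dy":0,"dz":0,"wx":0,"wy":0,"wz":0,"claw":0.05}
    - {"dx":0,"dy":0,"dz":0,"wx":0,"wy":0,"wz":0,"claw":0.05}
    - {"dx":0,"dy":0,"dz":0,"wx":0,"wy":0,"wz":0,"claw":0.05}
    - {"dx":0,"dy":0,"dz":0,"wx":0,"wy":0,"wz":0,"claw":0.05}
  newtons: 30

```text
t: 3.72
eef_pos: [0.6275, -0.0435, 0.1672]
tool_rot: [-0.0, 0.652, 0.758, -0.0]
contact_force: [-5.3, -0.6, 5.2]
gripper_width: 0.648
grasp_force: 33.1
```

```bash
python3 st.py
```

```text
3.725 [ 0.6275 -0.0435  0.1672] q [ 0.2957  0.5336 -0.4442  1.7265  0.2739  0.9437 -0.1064] F [-5.3231 -0.6137  5.2   ] T [-0.0534  1.2579 -0.0633] w 0.0553416073555472 33.091841340065
[[-0.1497  0.9887 -0.0005]
 [ 0.9887  0.1497 -0.0005]
 [-0.0004 -0.0005 -1.    ]] yaw of y 8.612048674688099
```

>>> drive_tool:
  increments:
    - {"dx":0,"dy":0,"dz":0,"wx":0,"wy":0,"wz":6,"claw":0.05}
    - {"dx":0,"dy":0,"dz":0,"wx":0,"wy":0,"wz":6,"claw":0.05}
    - {"dx":0,"dy":0,"dz":0,"wx":0,"wy":0,"wz":6,"claw":0.05}
    - {"dx":0,"dy":0,"dz":0,"wx":0,"wy":0,"wz":6,"claw":0.05}
    - {"dx":0,"dy":0,"dz":0,"wx":0,"wy":0,"wz":6,"claw":0.05}
    - {"dx":0,"dy":0,"dz":0,"wx":0,"wy":0,"wz":6,"claw":0.05}
    - {"dx":0,"dy":0,"dz":0,"wx":0,"wy":0,"wz":6,"claw":0.05}
    - {"dx":0,"dy":0,"dz":0,"wx":0,"wy":0,"wz":6,"claw":0.05}
    - {"dx":0,"dy":0,"dz":0,"wx":0,"wy":0,"wz":6,"claw":0.05}
    - {"dx":0,"dy":0,"dz":0,"wx":0,"wy":0,"wz":6,"claw":0.05}
    - {"dx":0,"dy":0,"dz":0,"wx":0,"wy":0,"wz":6,"claw":0.05}
    - {"dx":0,"dy":0,"dz":0,"wx":0,"wy":0,"wz":0,"claw":0.05}

```text
t: 5.22
eef_pos: [0.6283, -0.0439, 0.1671]
tool_rot: [0.001, 0.96, 0.281, 0.001]
contact_force: [-2.8, -0.7, 4.0]
gripper_width: 0.649
grasp_force: 33.1
```

```bash
python3 st.py
python3 - <<'E'
from h import *
a,d,c=cam('top'); b,e,_=cam('side'); np.savez('t1.npz',a=a,d=d,b=b,e=e)
A=cv2.resize(a[135:215,250:335],None,fx=4.6,fy=4.6,interpolation=cv2.INTER_CUBIC)
B=cv2.resize(b[150:230,310:395],None,fx=4.6,fy=4.6,interpolation=cv2.INTER_CUBIC)
save('c1.png',np.hstack([A,B]))
E
```

```text
5.225 [ 0.6283 -0.0439  0.1671] q [ 0.1026  0.5016 -0.1782  1.7403  0.1094  0.9081 -1.1226] F [-2.848  -0.6686  3.9508] T [-0.214   0.7037 -0.0499] w 0.05538242600598335 33.052584528923035
[[ 0.8421  0.5394  0.0013]
 [ 0.5394 -0.8421 -0.0008]
 [ 0.0007  0.0013 -1.    ]] yaw of y -57.35874086029246
```

View pics/c1.png

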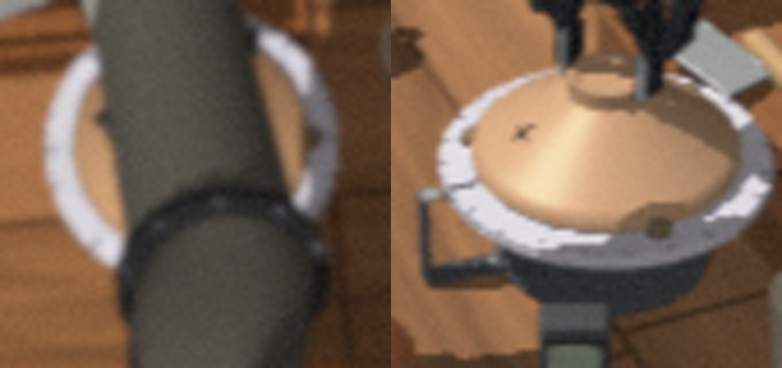

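In the side view (right half) the pointer strip is at about px (317–322,192), the zero line at about (326,190) and the cross at (339,179). The wheel followed the gripper. I'll measure the remaining error from the side camera.

Run:
```python
from h import *
np.set_printoptions(precision=4,suppress=True)
z=np.load('t1.npz');b,e=z['b'].astype(np.float32),z['e'];c=calibration('side');W=world(e,c)
C=np.array([.628,-.0437]);g=b.mean(-1)
print('foot proj',proj([*C,.155],c))
A=lambda p:(np.rad2deg(np.arctan2(p[1]-C[1],p[0]-C[0]))%360,np.hypot(*(p[:2]-C)))
print('zl',A(ray(326.1,190.2,.085,c)),'cross',A(ray(338.7,178.7,.1197,c)))
S=lambda x,y:cv2.getRectSubPix(g,(1,1),tuple(map(float,proj([x,y,.085],c))))[0,0]
th=np.arange(160,200,.5);pr=np.array([np.mean([S(C[0]+r*np.cos(np.deg2rad(t)),C[1]+r*np.sin(np.deg2rad(t))) for r in(.104,.108,.112)]) for t in th])
i=pr.argmin();print('dark at',th[i],pr[i-6:i+7])
r=np.hypot(W[...,0]-C[0],W[...,1]-C[1]);m=(r>.124)&(r<.15)&(W[...,2]>.06)&(W[...,2]<.09)&(W[...,0]<.52)
P=W[m];v,u=np.where(m);print('ptr',len(P),A(P.mean(0)),P.min(0),P.max(0))
big=cv2.resize(b[170:215,305:355].astype(np.uint8),None,fx=12,fy=12,interpolation=cv2.INTER_CUBIC)
for f,col in((173,(255,0,0)),(176,(0,255,0)),(179,(0,0,255))):
    t=np.deg2rad(f);n=np.array([np.cos(t),np.sin(t)]);k=np.array([-n[1],n[0]])
    q=[proj([*(C+n*rr+k*s),.0795],c) for rr,s in((.122,-.009),(.138,-.009),(.138,.009),(.122,.009))]
    q=[((x-305+.5)*12,(y-170+.5)*12) for x,y in q]
    cv2.polylines(big,[np.int32(q)],True,col,1)
save('c2.png',big)
```

```text
foot proj [356.2327 165.5909]
zl (np.float64(178.3113627139827), np.float64(0.1043663048387426)) cross (np.float64(178.9610809420117), np.float64(0.060755430778638785))
dark at 177.0 [208.0772 198.0258 185.202  172.5044 159.9397 151.3007 146.6906 150.5329
 158.6957 170.8062 183.1419 194.403  204.6215]
ptr 23 (np.float64(175.32970310891724), np.float64(0.1341405403402916)) [ 0.4901 -0.0406  0.0614] [ 0.5036 -0.0198  0.0836]
```

View pics/c2.png

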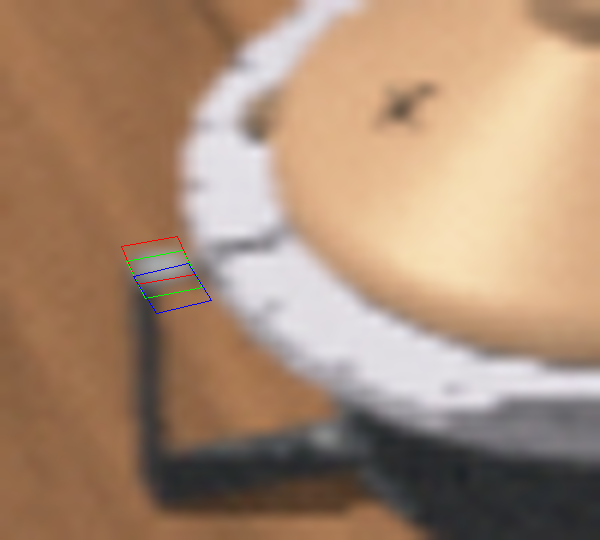

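>>> drive_tool:
  increments:
    - {"dx":0,"dy":0,"dz":0,"wx":0,"wy":0,"wz":2,"claw":0.05}
    - {"dx":0,"dy":0,"dz":0,"wx":0,"wy":0,"wz":0,"claw":0.05}
    - {"dx":0,"dy":0,"dz":0,"wx":0,"wy":0,"wz":0,"claw":0.05}

```text
t: 5.7
eef_pos: [0.6283, -0.0439, 0.1671]
tool_rot: [0.0, 0.964, 0.265, 0.001]
contact_force: [-3.0, -1.8, 6.0]
gripper_width: 0.651
grasp_force: 33.2
```

```bash
cat > ang.py <<'E'
from h import *
np.set_printoptions(precision=3,suppress=True)
C=np.array([.628,-.0437])
A=lambda p:(np.rad2deg(np.arctan2(p[1]-C[1],p[0]-C[0]))%360,np.hypot(*(p[:2]-C)))
for n in('side','top'):
    a,d,c=cam(n);a=a.astype(np.float32);g=a.mean(-1)
    th=np.arange(160,200,.25);f=lambda I,t,r,z:cv2.getRectSubPix(np.ascontiguousarray(I),(1,1),tuple(map(float,proj([C[0]+r*np.cos(t),C[1]+r*np.sin(t),z],c))))[0,0]
    pr=np.array([np.mean([f(g,np.deg2rad(t),r,.085) for r in(.105,.108,.111,.114)]) for t in th])
    w=np.clip(np.median(pr)-25-pr,0,None);i=w.argmax();k=abs(th-th[i])<5;print(n,'zero',(w*th)[k].sum()/w[k].sum(),w.max())
    # pointer: blue-minus-red greyness along arc
    s=a[...,0]-a[...,2]
    pp=np.array([np.mean([f(s,np.deg2rad(t),r,.0795) for r in(.126,.129,.132,.135)]) for t in th])
    print(' ptr prof',pp[::4].round(0))
E
python3 ang.py; python3 st.py
```

```text
side zero 175.41537878537127 41.96936
 ptr prof [78. 78. 79. 79. 80. 80. 80. 79. 77. 73. 65. 46. 24. 11.  8.  6.  8. 15.
 27. 44. 60. 70. 75. 77. 79. 80. 81. 81. 81. 82. 83. 83. 83. 82. 83. 83.
 83. 83. 83. 83.]
top zero nan 0.0
 ptr prof [ 9. 10. 10. 10. 10. 11. 10. 10. 10. 10.  9. 10. 11. 10. 10. 11. 11. 11.
 11. 10. 10. 11. 11. 11. 11. 11. 10. 11. 11. 11. 10. 10. 10. 11. 11. 11.
 10. 10. 10. 10.]
5.8 [ 0.6283 -0.0439  0.1671] q [ 0.0975  0.5012 -0.1712  1.7406  0.1046  0.9075 -1.1524] F [-2.8747 -1.5141  6.4649] T [-0.2648  0.7716 -0.0431] w 0.05524632135380487 33.2020229101181
[[ 0.8598  0.5106  0.0012]
 [ 0.5106 -0.8598 -0.0004]
 [ 0.0008  0.0009 -1.    ]] yaw of y -59.29915811600448ang.py:9: RuntimeWarning: invalid value encountered in scalar divide
  w=np.clip(np.median(pr)-25-pr,0,None);i=w.argmax();k=abs(th-th[i])<5;print(n,'zero',(w*th)[k].sum()/w[k].sum(),w.max())
```

>>> drive_tool:
  increments:
    - {"dx":0,"dy":0,"dz":0,"wx":0,"wy":0,"wz":0.4,"claw":0.05}
    - {"dx":0,"dy":0,"dz":0,"wx":0,"wy":0,"wz":0,"claw":0.05}
    - {"dx":0,"dy":0,"dz":0,"wx":0,"wy":0,"wz":0,"claw":0.085}
    - {"dx":0,"dy":0,"dz":0,"wx":0,"wy":0,"wz":0,"claw":0.085}
    - {"dx":0,"dy":0,"dz":0,"wx":0,"wy":0,"wz":0,"claw":0.085}
    - {"dx":0,"dy":0,"dz":-0.01,"wx":0,"wy":0,"wz":0,"claw":0.085}
    - {"dx":0,"dy":0,"dz":-0.03,"wx":0,"wy":0,"wz":0,"claw":0.085}
    - {"dx":0,"dy":0,"dz":-0.03,"wx":0,"wy":0,"wz":0,"claw":0.085}
    - {"dx":0,"dy":0,"dz":-0.03,"wx":0,"wy":0,"wz":0,"claw":0.085}
    - {"dx":0,"dy":0,"dz":0,"wx":0,"wy":0,"wz":-8.8,"claw":0.085}
    - {"dx":0,"dy":0,"dz":0,"wx":0,"wy":0,"wz":-8.8,"claw":0.085}
    - {"dx":0,"dy":0,"dz":0,"wx":0,"wy":0,"wz":-8.8,"claw":0.085}
    - {"dx":0,"dy":0,"dz":0,"wx":0,"wy":0,"wz":-8.8,"claw":0.085}

```text
t: 7.42
eef_pos: [0.628, -0.0434, 0.2672]
tool_rot: [0.0, 0.84, 0.543, 0.0]
contact_force: [-0.6, 0.9, -0.1]
gripper_width: 0.996
grasp_force: 0.0
```

```bash
python3 to.py "[.487,-.297,.267]"
```

```text
7.425 [ 0.628  -0.0434  0.2672] q [ 0.1918  0.4107 -0.297   1.6426  0.1312  1.107  -0.5645] F [-0.5817  0.9402 -0.0635] T [ 0.0162 -0.0223  0.0294] w 0.08505953711553987 0.0
[[ 0.4112  0.9115  0.001 ]
 [ 0.9115 -0.4112 -0.0001]
 [ 0.0003  0.0009 -1.    ]] yaw of y -24.283054945892058
tool delta [-0.2892 -0.0243  0.    ]
```

>>> drive_tool:
  increments:
    - {"dx":-0.0482,"dy":-0.00405,"dz":0,"wx":0,"wy":0,"wz":0,"claw":0.085}
    - {"dx":-0.0482,"dy":-0.00405,"dz":0,"wx":0,"wy":0,"wz":0,"claw":0.085}
    - {"dx":-0.0482,"dy":-0.00405,"dz":0,"wx":0,"wy":0,"wz":0,"claw":0.085}
    - {"dx":-0.0482,"dy":-0.00405,"dz":0,"wx":0,"wy":0,"wz":0,"claw":0.085}
    - {"dx":-0.0482,"dy":-0.00405,"dz":0,"wx":0,"wy":0,"wz":0,"claw":0.085}
    - {"dx":-0.0482,"dy":-0.00405,"dz":0,"wx":0,"wy":0,"wz":0,"claw":0.085}
    - {"dx":0,"dy":0,"dz":0,"wx":0,"wy":0,"wz":0,"claw":0.085}

```text
t: 8.3
eef_pos: [0.4828, -0.301, 0.267]
tool_rot: [0.001, 0.844, 0.537, -0.001]
contact_force: [0.2, -0.1, 0.3]
gripper_width: 0.997
grasp_force: 0.0
```

```bash
python3 ang.py; python3 to.py "[.487,-.297,.147]"
python3 - <<'E'
from h import *
a,d,c=cam('top'); b,e,c2=cam('side'); np.savez('t2.npz',a=a,d=d,b=b,e=e)
np.set_printoptions(precision=4,suppress=True)
A=cv2.resize(a[140:220,245:345],None,fx=4,fy=4,interpolation=cv2.INTER_CUBIC)
B=cv2.resize(b[220:300,310:410],None,fx=4,fy=4,interpolation=cv2.INTER_CUBIC)
save('c3.png',np.hstack([A,B]))
W=world(e,c2);s=(abs(W[...,0]-.487)<.04)&(abs(W[...,1]+.297)<.04)
for lo,hi in((.165,.19),(.1,.16)):
    P=W[s&(W[...,2]>lo)&(W[...,2]<hi)]; print(len(P)); 
    if len(P): print(P.mean(0),cv2.minAreaRect(P[:,:2].astype(np.float32)*1000))
E
```

```text
side zero 174.55996513290512 15.602264
 ptr prof [81. 81. 81. 81. 81. 81. 81. 82. 80. 75. 67. 47. 24. 11.  8.  6.  9. 16.
 28. 45. 60. 71. 76. 79. 81. 82. 83. 83. 83. 84. 84. 84. 85. 85. 85. 86.
 86. 86. 85. 84.]
top zero 174.91771935861522 27.033585
 ptr prof [79. 77. 76. 76. 76. 76. 75. 75. 74. 68. 58. 42. 27. 14.  7.  2.  1.  1.
  2.  9. 18. 32. 45. 58. 67. 73. 76. 77. 78. 79. 79. 79. 79. 79. 80. 82.
 82. 82. 82. 83.]
8.4 [ 0.4855 -0.2965  0.267 ] q [ 0.6023  0.3024 -0.2013  1.7918  0.0683  1.0531 -0.054 ] F [0.3295 0.9352 0.1769] T [ 0.0227 -0.0335 -0.0759] w 0.08531259274461885 0.0
[[ 0.417   0.9089  0.0011]
 [ 0.9089 -0.417  -0.0002]
 [ 0.0003  0.001  -1.    ]] yaw of y -24.645925823915757
tool delta [0.0001 0.0014 0.12  ]
123
[ 0.4854 -0.3032  0.1733] ((486.4477844238281, -301.07830810546875), (26.640172958374023, 37.974056243896484), 66.1691665649414)
250
[ 0.4829 -0.3099  0.1305] ((483.2121276855469, -310.9647521972656), (11.227802276611328, 39.54005432128906), 69.88139343261719)
```

View pics/c3.png

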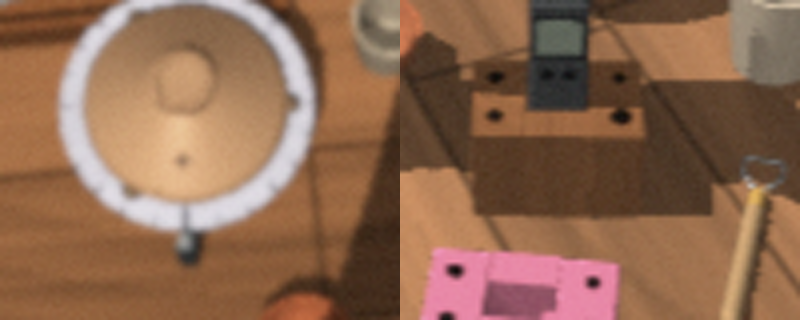

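The crop shows the zero line (about px 291,193) meeting the pointer (about 292,201), with the cross at the front. The meter stands free in the wooden block. Next I'll grasp the meter.

>>> drive_tool:
  increments:
    - {"dx":-0.0005,"dy":0.001,"dz":0.03,"wx":0,"wy":0,"wz":0,"claw":0.085}
    - {"dx":0,"dy":0,"dz":0.03,"wx":0,"wy":0,"wz":0,"claw":0.085}
    - {"dx":0,"dy":0,"dz":0.03,"wx":0,"wy":0,"wz":0,"claw":0.085}
    - {"dx":0,"dy":0,"dz":0.03,"wx":0,"wy":0,"wz":0,"claw":0.085}
    - {"dx":0,"dy":0,"dz":0,"wx":0,"wy":0,"wz":0,"claw":0.03}
    - {"dx":0,"dy":0,"dz":0,"wx":0,"wy":0,"wz":0,"claw":0.03}
    - {"dx":0,"dy":0,"dz":0,"wx":0,"wy":0,"wz":0,"claw":0.03}
    - {"dx":0,"dy":0,"dz":0,"wx":0,"wy":0,"wz":0,"claw":0.03}
    - {"dx":0,"dy":0,"dz":0,"wx":0,"wy":0,"wz":0,"claw":0.03}
    - {"dx":0,"dy":0,"dz":0,"wx":0,"wy":0,"wz":0,"claw":0.03}
  newtons: 60

```text
t: 9.75
eef_pos: [0.4873, -0.2973, 0.148]
tool_rot: [0.001, 0.841, 0.54, 0.001]
contact_force: [-0.6, 1.5, 6.9]
gripper_width: 0.485
grasp_force: 52.7
```

```bash
python3 st.py
python3 - <<'E'
from h import *
z=np.load('t2.npz');a=z['a'].astype(np.float32);c=calibration('top');C=np.array([.628,-.0437])
g=a.mean(-1)
for r in(.118,.122,.126,.130,.134,.138,.142):
    print(r,[int(cv2.getRectSubPix(g,(1,1),tuple(map(float,proj([C[0]+r*np.cos(t),C[1]+r*np.sin(t),.0795],c))))[0,0]) for t in np.deg2rad(np.arange(168,186,1))])
E
```

```text
9.75 [ 0.4873 -0.2973  0.148 ] q [ 0.5885  0.4408 -0.1903  1.8971  0.1112  0.8109 -0.0896] F [-0.5858  1.508   6.9073] T [ 0.4361  0.2107 -0.0111] w 0.04144333955545847 52.681249380111694
[[ 0.4159  0.9094  0.0027]
 [ 0.9094 -0.4159 -0.0009]
 [ 0.0003  0.0029 -1.    ]] yaw of y -24.578312297049113
0.118 [193, 190, 186, 179, 169, 157, 146, 137, 144, 152, 162, 170, 177, 180, 183, 185, 188, 192]
0.122 [149, 149, 148, 145, 143, 140, 132, 124, 119, 116, 114, 114, 117, 120, 123, 130, 137, 142]
0.126 [114, 116, 120, 128, 135, 140, 137, 131, 116, 101, 85, 75, 68, 72, 79, 89, 97, 104]
0.13 [97, 101, 108, 121, 134, 144, 144, 140, 122, 101, 78, 64, 55, 58, 67, 79, 88, 95]
0.134 [93, 96, 103, 113, 123, 134, 136, 132, 116, 96, 73, 59, 51, 56, 68, 81, 86, 90]
0.138 [91, 92, 93, 97, 101, 105, 105, 104, 93, 79, 61, 54, 52, 57, 70, 80, 85, 88]
0.142 [91, 90, 89, 85, 80, 75, 70, 66, 61, 55, 48, 51, 57, 67, 77, 84, 87, 89]
```

>>> drive_tool:
  increments:
    - {"dx":0,"dy":0,"dz":-0.01,"wx":0,"wy":0,"wz":0,"claw":0.03}
    - {"dx":0,"dy":0,"dz":-0.03,"wx":0,"wy":0,"wz":0,"claw":0.03}
    - {"dx":0,"dy":0,"dz":-0.03,"wx":0,"wy":0,"wz":0,"claw":0.03}
    - {"dx":0,"dy":0,"dz":-0.03,"wx":0,"wy":0,"wz":0,"claw":0.03}
    - {"dx":0,"dy":0,"dz":-0.0165,"wx":0,"wy":0,"wz":0,"claw":0.03}
    - {"dx":0,"dy":0,"dz":0,"wx":0,"wy":0,"wz":-9.75,"claw":0.03}
    - {"dx":0,"dy":0,"dz":0,"wx":0,"wy":0,"wz":-9.75,"claw":0.03}
    - {"dx":0.0331,"dy":-0.0049,"dz":0,"wx":0,"wy":0,"wz":0,"claw":0.03}
    - {"dx":0.0331,"dy":-0.0049,"dz":0,"wx":0,"wy":0,"wz":0,"claw":0.03}
    - {"dx":0.0331,"dy":-0.0049,"dz":0,"wx":0,"wy":0,"wz":0,"claw":0.03}
    - {"dx":0.0331,"dy":-0.0049,"dz":0,"wx":0,"wy":0,"wz":0,"claw":0.03}
    - {"dx":0.0331,"dy":-0.0049,"dz":0,"wx":0,"wy":0,"wz":0,"claw":0.03}
    - {"dx":0.0331,"dy":-0.0049,"dz":0,"wx":0,"wy":0,"wz":0,"claw":0.03}
    - {"dx":0.0331,"dy":-0.0049,"dz":0,"wx":0,"wy":0,"wz":0,"claw":0.03}
    - {"dx":0.0331,"dy":-0.0049,"dz":0,"wx":0,"wy":0,"wz":0,"claw":0.03}
    - {"dx":0,"dy":0,"dz":0,"wx":0,"wy":0,"wz":0,"claw":0.03}

```text
t: 11.75
eef_pos: [0.4701, -0.0272, 0.2627]
tool_rot: [-0.0, 0.736, 0.677, 0.0]
contact_force: [-0.3, -0.4, -1.7]
gripper_width: 0.488
grasp_force: 53.3
```

```bash
python3 st.py
python3 - <<'E'
from h import *
np.set_printoptions(precision=4,suppress=True)
b,e,c=cam('side');o=get_obs();R=rot(o);p=o['eef_pos'];print(p)
for s in(.092,.114,.134,.142): print(s,proj(p+R[:,2]*s,c))
t=proj(p+R[:,2]*.142,c);u,v=int(t[0]),int(t[1])
save('c4.png',cv2.resize(b[v-45:v+20,u-35:u+60],None,fx=8,fy=8,interpolation=cv2.INTER_CUBIC));print(u,v)
E
```

```text
11.75 [ 0.4701 -0.0272  0.2627] q [ 0.3245  0.1627 -0.4392  1.9943  0.0811  1.0017 -0.2372] F [-0.3495 -0.4402 -1.6974] T [-0.0139  0.0072  0.0388] w 0.04164939168857809 53.312344551086426
[[ 0.0838  0.9965 -0.0005]
 [ 0.9965 -0.0838  0.0006]
 [ 0.0006 -0.0005 -1.    ]] yaw of y -4.806388994110589
[ 0.4702 -0.0291  0.2627]
0.092 [308.4165 169.9407]
0.114 [308.6749 175.7832]
0.134 [308.9056 181.0025]
0.142 [308.9969 183.0663]
308 183
```

View pics/c4.png

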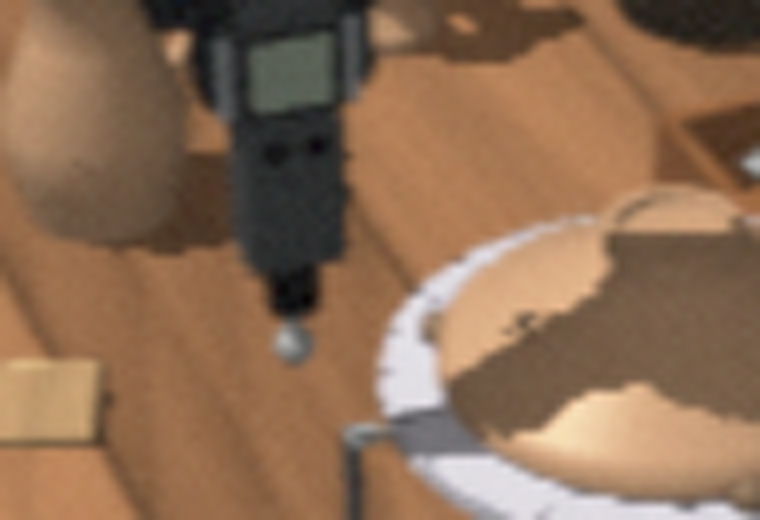

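The meter hangs straight, with its ball tip at px (309.0,182.8) against a predicted (309.0,183.1). The cross is at about (337.9,177.8). Next I'll compute the hover pose.

```bash
python3 - <<'E'
from h import *
np.set_printoptions(precision=4,suppress=True)
cs,ct=calibration('side'),calibration('top')
print(ray(337.94,177.8,.1197,cs),ray(289.9,179.6,.1197,ct),'model',[.628-.0637,-.0437+.0057,.1197])
print(proj([.5643,-.038,.1197],cs),proj([.5643,-.038,.1197],ct))
print('foot side/top',proj([.628,-.0437,.155],cs),proj([.628,-.0437,.155],ct))
E
python3 to.py "[.4717,-.0297,.2644]"
```

```text
[ 0.567  -0.0369  0.1197] [ 0.5644 -0.0362  0.1197] model [0.5643, -0.038000000000000006, 0.1197]
[337.2976 178.1619] [290.4074 179.5904]
foot side/top [356.2327 165.5909] [289.8855 159.777 ]
11.8 [ 0.4702 -0.0291  0.2627] q [ 0.3258  0.163  -0.437   1.994   0.0818  1.0018 -0.2365] F [ 0.6884 -0.1906 -3.145 ] T [-0.0413  0.0157  0.0476] w 0.04140820032149869 53.31393241882324
[[ 0.0862  0.9963 -0.0006]
 [ 0.9963 -0.0862 -0.0002]
 [-0.0002 -0.0006 -1.    ]] yaw of y -4.942173208773389
tool delta [-0.0005  0.0016 -0.0017]
```

>>> drive_tool:
  increments:
    - {"dx":0,"dy":0.002,"dz":-0.0017,"wx":0,"wy":0,"wz":0,"claw":0.03}
    - {"dx":0,"dy":0,"dz":0,"wx":-6.54,"wy":0,"wz":0,"claw":0.03}
    - {"dx":0,"dy":0,"dz":0,"wx":-6.54,"wy":0,"wz":0,"claw":0.03}
    - {"dx":0,"dy":0,"dz":0,"wx":-6.54,"wy":0,"wz":0,"claw":0.03}
    - {"dx":0,"dy":0,"dz":0,"wx":-6.54,"wy":0,"wz":0,"claw":0.03}
    - {"dx":0,"dy":0,"dz":0,"wx":-6.54,"wy":0,"wz":0,"claw":0.03}
    - {"dx":0,"dy":0,"dz":0,"wx":0,"wy":0,"wz":0,"claw":0.03}
    - {"dx":0,"dy":0,"dz":0,"wx":0,"wy":0,"wz":0,"claw":0.03}

```text
t: 12.8
eef_pos: [0.4733, -0.0308, 0.2651]
tool_rot: [0.207, 0.708, 0.647, 0.19]
contact_force: [0.8, -0.5, -1.8]
gripper_width: 0.487
grasp_force: 53.5
```

```bash
cat > fin.py <<'E'
from h import *
import sys
np.set_printoptions(precision=4,suppress=True)
S=np.array([.5648,-.0374,.1197]);f=np.deg2rad(174.9);n=np.array([.5405*np.cos(f),.5405*np.sin(f),.8414])
F=[];
for i in range(int(sys.argv[1])):
    b,e,c=cam('side');o=get_obs();R=rot(o);F.append(R.T@o['contact_force'])
p=o['eef_pos'];tip=p+R[:,2]*.142
F=np.array(F);print(o['t'],p,'F tool',F.mean(0),F.std(0));print('axis err deg (tool x,y)',np.rad2deg(R.T@np.cross(R[:,2],-n)))
print('tip->spot in tool',R.T@(S-tip),'q',o['q'],o['grasp_force'])
t=proj(tip,c);print('tip px',t,'spot px',proj(S,c));u,v=int(t[0]),int(t[1])
a,d,ct=cam('top')
save(sys.argv[2],np.hstack([cv2.resize(I[y-25:y+25,x-30:x+30],None,fx=6.6,fy=6.6,interpolation=cv2.INTER_CUBIC) for I,x,y in((b,u,v),(a,*proj(tip,ct).astype(int)))]));print(u-30,v-25,proj(tip,ct))
E
python3 fin.py 10 c5.png
```

```text
13.3 [ 0.4726 -0.0301  0.2645] F tool [ 0.1349 -0.7707  1.6485] [0.5941 0.9293 0.4852]
axis err deg (tool x,y) [-0.0241 -0.0111  0.    ]
tip->spot in tool [ 0.0009 -0.0004  0.0298] q [ 0.3667 -0.0754 -0.4815  2.3533  0.2658  0.3058 -0.4436] 53.472095131874084
tip px [332.7588 172.5022] spot px [337.3671 178.0305]
302 147 [289.9962 181.8325]
```

View pics/c5.png

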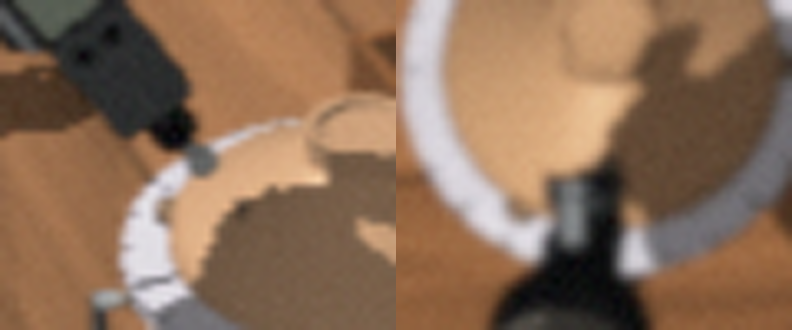

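The ball is about 30 mm off the cross and square to the wall, and the zero line is still beside the pointer. I'll advance now.

>>> drive_tool:
  increments:
    - {"dx":0.0009,"dy":0,"dz":0.008,"wx":0,"wy":0,"wz":0,"claw":0.03}
    - {"dx":0,"dy":0,"dz":0.008,"wx":0,"wy":0,"wz":0,"claw":0.03}
    - {"dx":0,"dy":0,"dz":0.006,"wx":0,"wy":0,"wz":0,"claw":0.03}
    - {"dx":0,"dy":0,"dz":0.004,"wx":0,"wy":0,"wz":0,"claw":0.03}
    - {"dx":0,"dy":0,"dz":0,"wx":0,"wy":0,"wz":0,"claw":0.03}
    - {"dx":0,"dy":0,"dz":0,"wx":0,"wy":0,"wz":0,"claw":0.03}

```text
t: 14.1
eef_pos: [0.4867, -0.0305, 0.2428]
tool_rot: [0.208, 0.708, 0.648, 0.19]
contact_force: [0.6, 0.4, -0.9]
gripper_width: 0.486
grasp_force: 53.5
```

```bash
python3 fin.py 16 c6.png
```

```text
14.9 [ 0.4866 -0.0305  0.2426] F tool [ 0.1468 -1.0028  1.4946] [0.5251 0.49   0.5788]
axis err deg (tool x,y) [-0.0189 -0.0075 -0.    ]
tip->spot in tool [ 0.     -0.0003  0.0038] q [ 0.3908 -0.0034 -0.5206  2.3536  0.4702  0.2582 -0.6424] 53.498311042785645
tip px [336.8457 177.2661] spot px [337.3671 178.0305]
306 152 [290.1792 179.6976]
```

>>> drive_tool:
  increments:
    - {"dx":0,"dy":0,"dz":0.002,"wx":0,"wy":0,"wz":0,"claw":0.03}
    - {"dx":0,"dy":0,"dz":0.002,"wx":0,"wy":0,"wz":0,"claw":0.03}
    - {"dx":0,"dy":0,"dz":0,"wx":0,"wy":0,"wz":0,"claw":0.03}
    - {"dx":0,"dy":0,"dz":0,"wx":0,"wy":0,"wz":0,"claw":0.03}

```text
t: 15.45
eef_pos: [0.4888, -0.0307, 0.2393]
tool_rot: [0.208, 0.708, 0.648, 0.19]
contact_force: [-0.1, -0.5, -1.8]
gripper_width: 0.488
grasp_force: 53.5
```

```bash
python3 fin.py 20 c7.png
```

```text
16.45 [ 0.4888 -0.0307  0.2393] F tool [ 0.0889 -0.6023  0.21  ] [0.44   0.4576 0.3984]
axis err deg (tool x,y) [-0.0119 -0.0068 -0.    ]
tip->spot in tool [ 0.0001 -0.0004 -0.0002] q [ 0.389   0.0076 -0.5208  2.3536  0.5079  0.2522 -0.6787] 53.50981950759888
tip px [337.4986 177.993 ] spot px [337.3671 178.0305]
307 152 [290.2447 179.3534]
```

>>> drive_tool:
  increments:
    - {"dx":0,"dy":0,"dz":0.001,"wx":0,"wy":0,"wz":0,"claw":0.03}
    - {"dx":0,"dy":0,"dz":0.001,"wx":0,"wy":0,"wz":0,"claw":0.03}
    - {"dx":0,"dy":0,"dz":0.001,"wx":0,"wy":0,"wz":0,"claw":0.03}
    - {"dx":0,"dy":0,"dz":0.0007,"wx":0,"wy":0,"wz":0,"claw":0.03}
    - {"dx":0,"dy":0,"dz":0,"wx":0,"wy":0,"wz":0,"claw":0.03}
    - {"dx":0,"dy":0,"dz":0,"wx":0,"wy":0,"wz":0,"claw":0.03}

```text
t: 17.25
eef_pos: [0.4908, -0.0308, 0.2362]
tool_rot: [0.208, 0.708, 0.648, 0.19]
contact_force: [-0.7, -0.0, 1.4]
gripper_width: 0.489
grasp_force: 53.6
```

```bash
python3 fin.py 30 c8.png;python3 ang.py
```

```text
18.75 [ 0.4908 -0.0308  0.2362] F tool [-0.0652 -0.5413 -1.2245] [0.5442 0.5238 0.4364]
axis err deg (tool x,y) [-0.0116 -0.0082  0.    ]
tip->spot in tool [ 0.     -0.0004 -0.0039] q [ 0.3857  0.0177 -0.5194  2.3536  0.5437  0.2471 -0.7134] 53.55299234390259
tip px [338.081  178.6728] spot px [337.3671 178.0305]
308 153 [290.2952 179.0547]
side zero 190.0048084316906 31.088593
 ptr prof [78. 78. 78. 79. 80. 80. 80. 79. 77. 72. 65. 45. 23. 11.  7.  5.  8. 15.
 27. 44. 59. 69. 74. 77. 79. 79. 80. 81. 81. 82. 82. 82. 82. 83. 84. 84.
 83. 83. 83. 83.]
top zero 165.7454044371583 75.93842
 ptr prof [ 4.  5.  4.  4.  4.  5.  5.  4.  6.  6.  5.  5.  5.  4.  3.  2.  1. -0.
 -1. -1. -0.  1.  8. 19. 34. 51. 65. 72. 76. 80. 82. 81. 82. 82. 83. 83.
 83. 83. 84. 85.]
```

View pics/c8.png

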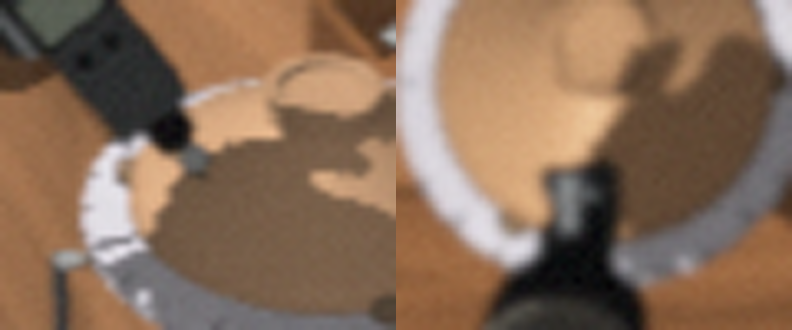

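The ball sits on the cross area and the spring is sunk about 4.5 mm. Shadow edges fooled the automatic zero-line detection, so I'll read the brightness profile directly.

Run:
```python
from h import *
b,e,c=cam('side');C=np.array([.628,-.0437])
for nm,g in(('t1(177.0)',np.load('t1.npz')['b']),('t2',np.load('t2.npz')['b']),('now',b)):
    g=g.astype(np.float32).mean(-1);print(nm)
    for r in(.104,.108,.112,.116):
        print(r,[int(cv2.getRectSubPix(g,(1,1),tuple(map(float,proj([C[0]+r*np.cos(t),C[1]+r*np.sin(t),.085],c))))[0,0]) for t in np.deg2rad(np.arange(166,186,1))])
save('c9.png',cv2.resize(b[170:215,305:355],None,fx=12,fy=12,interpolation=cv2.INTER_CUBIC))
```

```text
t1(177.0)
0.104 [225, 225, 224, 224, 224, 224, 221, 216, 209, 193, 172, 154, 149, 173, 196, 218, 221, 222, 223, 223]
0.108 [226, 225, 225, 224, 224, 224, 222, 221, 214, 186, 157, 131, 157, 186, 214, 218, 221, 224, 224, 224]
0.112 [224, 223, 223, 223, 223, 222, 220, 219, 200, 175, 149, 153, 168, 189, 203, 213, 220, 222, 222, 222]
0.116 [210, 212, 208, 205, 204, 204, 205, 203, 191, 174, 161, 158, 158, 163, 177, 193, 198, 199, 201, 205]
t2
0.104 [227, 227, 227, 226, 223, 221, 203, 177, 151, 149, 172, 197, 210, 204, 198, 193, 195, 190, 188, 186]
0.108 [228, 228, 228, 226, 225, 218, 195, 171, 152, 163, 179, 199, 213, 220, 225, 225, 225, 225, 224, 224]
0.112 [227, 227, 226, 224, 223, 211, 193, 172, 162, 159, 160, 179, 200, 219, 223, 224, 225, 225, 225, 225]
0.116 [215, 215, 210, 206, 205, 204, 201, 194, 181, 168, 166, 181, 200, 209, 209, 209, 206, 205, 205, 209]
now
0.104 [224, 224, 225, 223, 220, 217, 199, 174, 149, 147, 170, 195, 213, 208, 199, 184, 160, 139, 123, 117]
0.108 [224, 224, 224, 222, 220, 213, 189, 165, 147, 159, 174, 194, 206, 213, 216, 197, 171, 143, 128, 120]
0.112 [224, 224, 222, 221, 220, 208, 189, 167, 157, 156, 158, 176, 197, 215, 214, 204, 189, 164, 142, 124]
0.116 [210, 210, 206, 202, 200, 199, 195, 188, 176, 163, 161, 175, 195, 204, 203, 202, 189, 167, 140, 129]
```

View pics/c9.png

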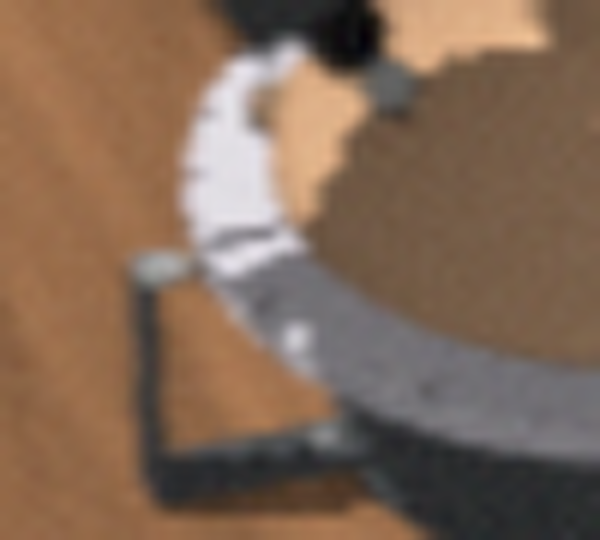

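The wheel is unchanged: the zero line is at about 174.8° and the pointer at 175.0°. I'll press the last 0.4 mm and hand in.

>>> drive_tool:
  increments:
    - {"dx":0,"dy":0,"dz":0.0004,"wx":0,"wy":0,"wz":0,"claw":0.03}
    - {"dx":0,"dy":0,"dz":0,"wx":0,"wy":0,"wz":0,"claw":0.03}
    - {"dx":0,"dy":0,"dz":0,"wx":0,"wy":0,"wz":0,"claw":0.03}

```text
t: 19.32
eef_pos: [0.491, -0.0309, 0.2358]
tool_rot: [0.208, 0.708, 0.648, 0.19]
contact_force: [-1.3, 0.6, 1.0]
gripper_width: 0.487
grasp_force: 53.6
```

```bash
python3 fin.py 16 x.png; python3 -c "
from station import *
print(hand_in())"
```

```text
20.125 [ 0.491  -0.0309  0.2358] F tool [-0.3115 -0.6632 -1.2984] [0.4842 0.3026 0.5479]
axis err deg (tool x,y) [-0.0113 -0.0083 -0.    ]
tip->spot in tool [ 0.     -0.0004 -0.0042] q [ 0.3853  0.0187 -0.5191  2.3536  0.5476  0.2465 -0.7173] 53.57158899307251
tip px [338.1437 178.7455] spot px [337.3671 178.0305]
308 153 [290.3009 179.0225]
the job is handed in; nothing more can be done
None
```

I handed the job in at about 20 s with the wheel within about 1° of its mark and the meter's ball held on the cross, square to the wall. By force (about 2.9 N) and advance, the ball is sunk about 5 mm, half its travel. No verdict came back, and I did not check the other pots and tools individually.

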